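# Check both ends of the hammer at the inspection camera

### The arm

A 7-joint arm with a two-finger parallel gripper is mounted at the origin on the work surface. World frame = base frame: x ahead of the robot, y to its left, z up, the work surface at z = 0. Lengths are in m, angles in rad, forces in N, time in s.
With the tool pointing down it reaches from about 0.4 to 0.875 m from the base axis. Payload 6.5 kg.
Tool frame: the origin (TCP) lies at the very end of the fingers, on their centre line; the grasp point (between the pads) lies 19 mm behind it; z points along the fingers, y is the line along which they close (so a half turn about z gives the same grasp; the last joint's range is limited). The gripper opens to 88 mm and grips with 3 to 60 N. Pads are 18 mm wide; open, the fingers measure 123 mm over their backs; the gripper's body (75 mm by 187 mm) begins 45 mm behind the grasp point.
Start: joints at [1.131, 0.536, -0.004, 1.538, 0.003, 1.067, -0.071], TCP at [0.237, -0.605, 0.239] pointing down, gripper open.
Joint ranges: [-2.7, 2.7], [-0.37, 2.16], [-1.27, 1.26], [0.24, 2.4], [-1.31, 4.45], [0.19, 1.91], [-2.76, 2.76]. Speed limits (rad/s): [2.39, 2.39, 3.14, 3.14, 3.14, 3.14, 3.14].

### API

Orientations are given as a unit quaternion [x, y, z, w].
In Python, from rig import arm, vision, job gives the robot as it stands.
- The arm moves only by the tool arm_command, never from a script. Its argument "series" is a list of rows, each a list of 3 entries, a list of its own where there are three numbers: the shift along the world's x, y, z normalised to -1 to 1, where 1 is 0.025 m, then the turn, a rotation vector about the world's x, y, z normalised to -1 to 1, where 1 is 30 degrees, then the closure, from 0 (fully open) to 1 (shut). In form: [[[dx, dy, dz], [ax, ay, az], hand], ...]. A call has 1 to 12 rows; each row shifts and turns the commanded pose from where the row before left it; what a row does not reach is not made up. A row lasts 1/10 s, in which the tool goes at most 50 mm and 8.59 degrees, less where a joint would pass 70% of its speed; a pose out of reach is approached as far as the arm can. A call with a number of a shift or a turn outside -1 to 1 is refused whole. A call with a gripper value outside its range is refused whole. The fingers move at their own pace and stop on an object; the grip force is fixed at half the most. Time passes only in rows, so rows that do not move let the fingers close. It gives the time, the measured TCP pose, the force, the opening and the grip force at its end, in the units of the state.
- arm.observe(): the state, without advancing time (a new reading comes with each control period).
- vision.camera(name): name is "side" or "top" or "wrist"; returns (picture, depth): 400x640x3 uint8, blue, green, red; 400x640 float32, m along the optical axis (not along the pixel's ray), 0 where there is no reading.
- vision.camera_info(name): a dict with "fov_y" (degrees; the focal length in pixels is half the picture's height over the tangent of half this angle, whatever the lens; pixels are square), "cx", "cy" (the principal point, pixels), "rvec" (rotation vector, rad) and "tvec" (3), from world to camera coordinates, as OpenCV has them. Camera axes: x right, y down, z forward; pixel columns grow to the right and rows downward; lengths in m; the calibration is good to about 2 mm. The wrist camera is an equidistant fisheye: a pixel r from the principal point sees the ray r / f radians off the axis. A picture is of the moment at which its call begins: read the wrist's pose just before it. camera_info takes no time and is no camera call; for the wrist camera it gives the pose at the moment of the call.
- job.hand_in(): hands the job in; it is judged then, once.
The state is a dict: "time": time; "q": joint angles; "qvel": joint speeds; "tau": joint torques, N m; "tcp_pos": TCP position; "tcp_rot": TCP orientation; "force": force on the tool from outside, world axes, zero at the start; "ft_torque": the same for the moment, N m; "opening": opening from 0.0 (shut) to 1.0 (fully open); "finger_force": force on a finger pad.
Only numpy, scipy, OpenCV 4.12 (cv2) and the standard library are available. Lean on these libraries where they do the work, as an engineer would, in place of code of your own. Each camera call takes 0.05 s, during which the arm holds its last target. There are 200 camera calls.

### The job

Pick up the hammer with one flat and one wedge-shaped end by its handle and show it to the inspection camera, handle upright: first the round flat face, then the wedge end, each held still for about a second, square to the lens, level with it and right over the round disc on the camera's base plate. Then stand the hammer on its head, handle up, on the black punching board, setting it down without dropping it. Leave the other hammer, which has two flat ends, where it stands.

Things in the scene. Friction and masses are not known exactly. Their poses are not given: they have to be found in the camera images.
- hammer: Stubby hammer, 0.4-0.65 kg, standing on its head, handle up. Steel head 100 mm long (x), 36 wide (y), 36 high; wooden handle 24 x 24 mm, flats facing x and y, from mid-head up to 170 mm: grip it near 135 mm height. Origin: centre of the underside, below the handle; z up. Round flat face at the +x end, centre (50, 0, 18) mm; wedge tapering, seen from above, to an upright ridge at the -x end, (-50, 0, 18) mm.
- focus (a point): Aiming point of the fixed inspection camera: 90 mm above the bench, over the middle of the 24 mm black disc on its base plate, 32 mm in front of the lens. x points along the lens axis into the lens, z up. The end shown is centred here, hammer length along x, handle on the side away from the lens. Camera: 115 mm tall, ends 170 mm beyond; plate 8 mm thick, 80 wide, reaching 35 mm to the handle's side.
- board: Fixed black punching board, 260 mm (x) by 180 mm (y), 30 mm thick, with a few tiny flat white discs near its edges (no obstacle). Origin: centre of its underside; the hammer is to stand on its top, 30 mm above the origin.
- club: The other hammer, same materials, standing on its head, handle up, 170 mm tall: steel head 80 mm long (x) and 44 mm thick, both ends round and flat. Origin: centre of its underside. To be left standing; it is at least 110 mm from the wanted hammer, axis to axis.
Not all that is in view belongs to the job. There is more than one size of the part that bears focus; the job needs the smaller.

How it is judged:
By the outcome, as a careful person would: the job done as asked, in the order asked, and still so for the second after the job is handed in, with the robot touching nothing.
It also fails if it takes over 58 s, if anything falls off the work surface, if the arm or the gripper's body presses on something with over 40 N, if the wrist force passes 120 N, or if a joint passes its speed limit or range.

## Working session

There is one attempt and no reset: what is moved stays moved. The work goes in short steps, Python scripts to look and compute and a tool call to move; the robot and the scene stay as the last step left them, time stands still between calls to the robot, and variables do not carry over. Pictures are saved under pics/ and viewed, at most 12 in all, crops included, and the job is handed in when it is done.

Besides the shell and the picture viewer there is one more tool, called after ">>>" by a JSON object that holds its "method" and its "body", one argument or row to a line. arm_command: Moves the arm, as the interface text tells. Its arguments: {"type":"object","properties":{"series":{"type":"array"}},"required":["series"]}

```bash
mkdir -p pics; cat > h.py <<'E'
import numpy as np,cv2
from rig import arm,vision,job
def shot(n,tag):
    info=vision.camera_info(n); im,d=vision.camera(n)
    cv2.imwrite(f'pics/{tag}.png',im); np.savez(f'{tag}.npz',im=im,d=d,n=n,**{k:np.array(info[k]) for k in('fov_y','cx','cy','rvec','tvec')})
def world(tag,u,v,z=None):
    s=np.load(f'{tag}.npz'); f=200/np.tan(np.radians(s['fov_y'])/2)
    x,y=(u-s['cx'])/f,(v-s['cy'])/f
    if str(s['n'])=='wrist':
        r=np.hypot(x,y); k=np.tan(r)/max(r,1e-9); x,y=x*k,y*k
    R=cv2.Rodrigues(s['rvec'])[0]; c=-R.T@s['tvec'].ravel(); ray=R.T@np.array([x,y,1])
    t=float(s['d'][int(v),int(u)]) if z is None else (z-c[2])/ray[2]
    return c+t*ray
def cloud(tag):
    s=np.load(f'{tag}.npz'); f=200/np.tan(np.radians(s['fov_y'])/2); d=s['d']
    v,u=np.mgrid[:400,:640]; x=(u-s['cx'])/f; y=(v-s['cy'])/f
    R=cv2.Rodrigues(s['rvec'])[0]; P=np.stack([x*d,y*d,d],-1)-s['tvec'].ravel()
    return P@R
E
python3 - <<'E'
from h import *
shot('top','top0'); shot('side','side0')
print(arm.observe())
for n in('top','side','wrist'):print(vision.camera_info(n))
E
```

```text
{'time': 0.1, 'q': array([ 1.13081451,  0.5370784 , -0.00441002,  1.53870735,  0.00259866,
        1.06730939, -0.07120238]), 'qvel': array([ 0.0007934 , -0.00230603,  0.00042042, -0.0036375 , -0.00055233,
        0.00103134,  0.0010692 ]), 'tau': array([ 2.88635092e-03, -5.72075415e+01,  9.94378366e-01, -2.52229071e+01,
       -5.60543477e-02,  1.34617800e-02,  4.87095497e-05]), 'tcp_pos': array([ 0.23712286, -0.60464261,  0.23796086]), 'tcp_rot': array([ 9.82582308e-01,  1.85826390e-01, -1.99746682e-04, -7.21308560e-04]), 'force': array([ 0.33689985, -0.80543326,  0.15631939]), 'ft_torque': array([ 0.04590946, -0.02042321,  0.01096951]), 'finger_force': 0.0, 'opening': 1.0010297166925681}
{'fov_y': 57.732471882404205, 'cx': 318.53224787043763, 'cy': 205.48430798459069, 'rvec': array([ 2.14455734, -2.08885048,  0.170163  ]), 'tvec': array([0.06241806, 0.45395779, 1.07967718])}
{'fov_y': 51.22338480342693, 'cx': 315.56561996853594, 'cy': 196.67694535507914, 'rvec': array([ 0.66187651, -2.60839955,  1.16508171]), 'tvec': array([0.41885539, 0.14196951, 1.20189474])}
{'fov_y': 65.70646984690485, 'cx': 318.62573990188724, 'cy': 195.54671007353838, 'rvec': array([-2.37551755,  1.61933869,  0.25464184]), 'tvec': array([-0.64854239, -0.04124983,  0.39047613])}
```

View pics/top0.png

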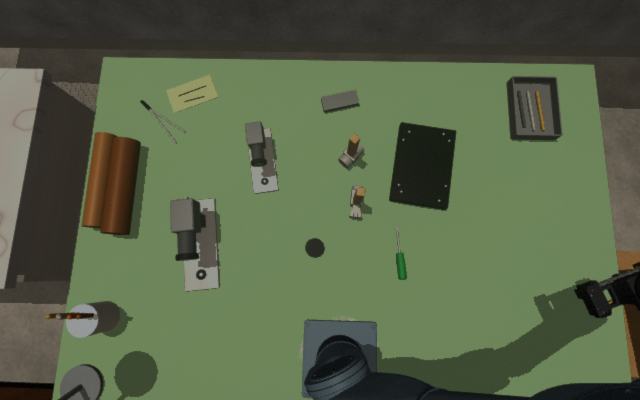

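View pics/side0.png

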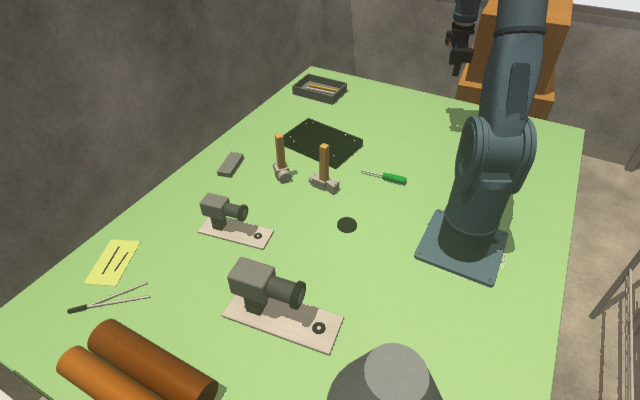

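The top view has the robot base at the bottom centre, the two inspection cameras at (262,155) (small) and (200,240) (large), and the board at (423,165). The hammers stand at (350,155) and (357,200). I'll enlarge both views to tell the hammers apart.

```bash
python3 - <<'E'
from h import *
t=cv2.imread('pics/top0.png'); s=cv2.imread('pics/side0.png')
a=cv2.resize(t[110:230,240:400],(800,600),interpolation=cv2.INTER_CUBIC)
b=cv2.resize(s[125:205,260:350],(675,600),interpolation=cv2.INTER_CUBIC)
cv2.imwrite('pics/topc.png',a);cv2.imwrite('pics/sidec.png',b)
E
```

```text
(no output)
```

View pics/topc.png

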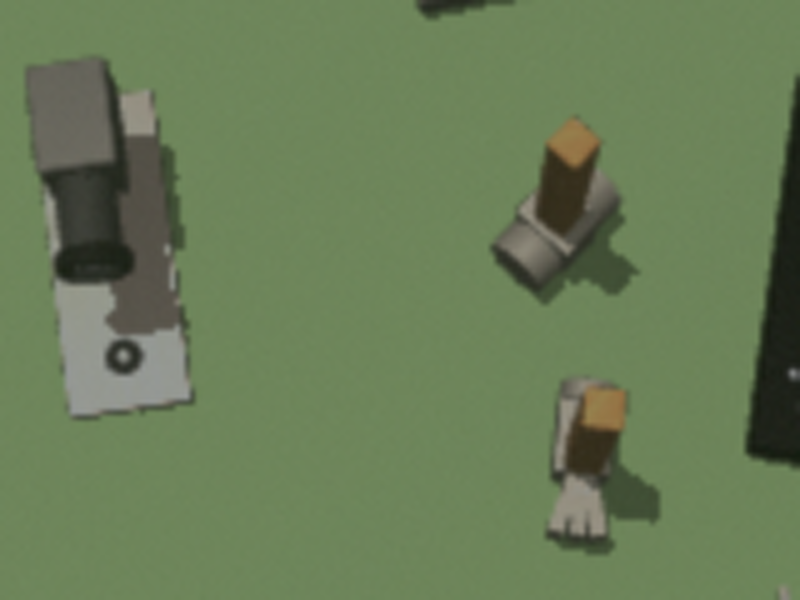

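View pics/sidec.png

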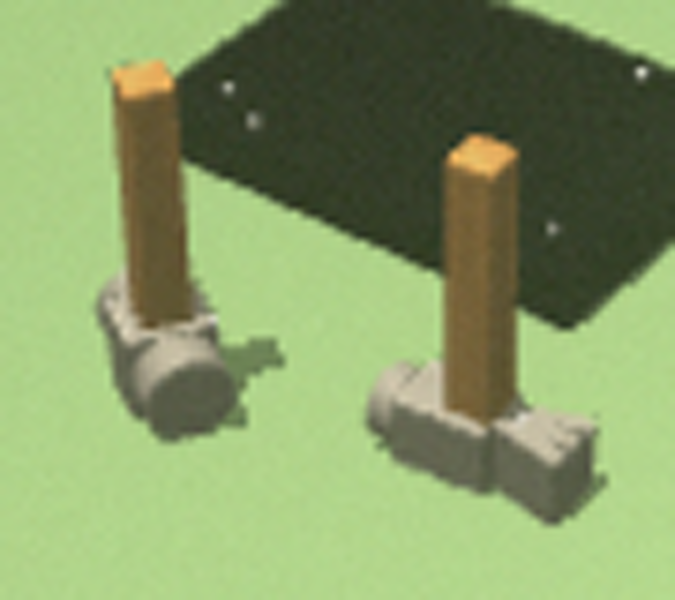

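The crop settles which hammer is which. The one at top-view (357,200) has a single round end, pointing up in the picture at crop (590,385), and its tapered end points down at (578,520). The other at (570,200) has two round ends, so it is the club. Next I'll measure.

```bash
python3 - <<'E'
from h import *
np.set_printoptions(precision=4,suppress=True)
P=cloud('top0'); D=np.load('top0.npz')['d']
def box(u0,u1,v0,v1,z0,z1):
    p=P[v0:v1,u0:u1].reshape(-1,3); p=p[(p[:,2]>z0)&(p[:,2]<z1)]; return p
def rect(p):
    (c,s,a)=cv2.minAreaRect((p[:,:2]*1000).astype(np.float32)); return np.array(c),np.array(s),a,len(p)
print('handle top',rect(box(345,375,180,215,.16,.18)),box(345,375,180,215,.16,.18).mean(0))
h=box(340,375,180,222,.02,.045); print('head',rect(h))
print('club top',rect(box(335,365,125,160,.16,.18)),'head',rect(box(330,370,130,175,.03,.055)))
cc=lambda u,v:(240+u/5,110+v/5)
print('crop handle top',world('top0',*cc(603,409),.17))
print('disc',world('top0',*cc(123,356),.008),'big?')
for n,(u,v) in dict(pl=(70,416),pr=(192,403),ru=(152,90)).items(): print(n,world('top0',*cc(u,v),.008))
b=box(240,285,115,195,.06,.2); print('cam',rect(b),b[:,2].max())
print('camtop',rect(box(240,285,115,195,.1,.13)))
bd=box(380,465,115,215,.02,.04); print('board',rect(bd))
# head points sorted: width vs x
for x in np.arange(h[:,0].min(),h[:,0].max(),.01):
    q=h[(h[:,0]>=x)&(h[:,0]<x+.01)]
    if len(q): print(round(x,3),q[:,1].min(),q[:,1].max(),len(q),q[:,2].max())
E
```

```text
handle top (array([471.4005, -41.6071]), array([24.8046, 22.0796]), 0.402922660112381, 76) [ 0.4705 -0.0418  0.1693]
head (array([471.5604, -42.4794]), array([35.8582, 99.8636]), 85.9305191040039, 194)
club top (array([624.3132, -24.0696]), array([23.7923, 24.9687]), 48.583412170410156, 80) head (array([624.0011, -24.7144]), array([42.8576, 79.7235]), 47.44384002685547, 218)
crop handle top [ 0.4697 -0.0431  0.17  ]
disc [0.5339 0.2519 0.008 ] big?
pl [0.4934 0.2839 0.008 ]
pr [0.5039 0.2056 0.008 ]
ru [0.7163 0.2425 0.008 ]
cam (array([627.7696, 269.4857]), array([128.6711,  50.7587]), 9.457743644714355, 714) 0.12060999048764931
camtop (array([628.0227, 269.6865]), array([128.2223,  50.549 ]), 9.292911529541016, 597)
board (array([ 596.889 , -254.8477]), array([180.8685, 261.3962]), 81.98729705810547, 4520)
0.421 -0.054479968361131614 -0.021137120622452144 36 0.03887818503875658
0.431 -0.05428533895049178 -0.023235802248534332 30 0.039191864011450236
0.441 -0.05129093100078943 -0.02648621543672587 28 0.04077376918039682
0.451 -0.057165306782390124 -0.026414112616659925 28 0.043519406935735486
0.461 -0.05744462636421746 -0.02393717176978578 11 0.03890126281420758
0.471 -0.06042663986860323 -0.02583110727420194 8 0.03802018442153493
0.481 -0.03212566628609361 -0.025867015338735533 8 0.03752195793678684
0.491 -0.035328257183765845 -0.0261972267058811 10 0.03849366982972001
0.501 -0.038322630269824694 -0.026727583195229505 13 0.040502295862653866
0.511 -0.060910369224550356 -0.029259345083707516 22 0.0407977485059275
```

>>> {"method": "arm_command", "body": {
  "series": [
    [[0.2,0.5,0.13],[0,0,0],0],
    [[0.45,0.9,0.13],[0,0,0],0],
    [[0.45,0.9,0.13],[0,0,0],0],
    [[0.45,0.9,0.13],[0,0,0],0],
    [[0.45,0.9,0.13],[0,0,0],0],
    [[0.45,0.9,0.13],[0,0,0],0],
    [[0.45,0.9,0.13],[0,0,0],0],
    [[0.45,0.9,0.13],[0,0,0],0],
    [[0.45,0.9,0.13],[0,0,0],0],
    [[0.45,0.9,0.13],[0,0,0],0],
    [[0.45,0.9,0.13],[0,0,0],0],
    [[0.45,0.9,0.13],[0,0,0],0]
  ]
}}

```text
time: 1.3
tcp_pos: [0.3664, -0.343, 0.278]
tcp_rot: [0.983, 0.186, -0.0, -0.0]
force: [0.3, -0.1, 0.5]
opening: 0.998
finger_force: 0.0
```

>>> {"method": "arm_command", "body": {
  "series": [
    [[0.6,0.9,0.13],[0,0,0],0],
    [[0.6,0.9,0.13],[0,0,0],0],
    [[0.6,0.9,0.13],[0,0,0],0],
    [[0.6,0.9,0.13],[0,0,0],0],
    [[0.5,0.9,0],[0,0,0],0],
    [[0.5,0.9,0],[0,0,0],0],
    [[0.3,0.4,0],[0,0,0],0],
    [[0,0,0],[0,0,0],0]
  ]
}}

```text
time: 2.1
tcp_pos: [0.4592, -0.1982, 0.2908]
tcp_rot: [0.982, 0.188, 0.0, -0.0]
force: [0.0, 0.6, -0.4]
opening: 1.003
finger_force: 0.0
```

```bash
python3 - <<'E'
from h import *
np.set_printoptions(precision=4,suppress=True)
o=arm.observe(); print(o['time'],o['q'],o['tcp_pos'],o['tcp_rot'])
shot('wrist','w1')
i=np.load('w1.npz');R=cv2.Rodrigues(i['rvec'])[0];print(-R.T@i['tvec'],R)
E
```

```text
2.1 [ 0.5145  0.2336 -0.2303  1.8578  0.0603  1.0568 -0.9328] [ 0.4592 -0.1982  0.2908] [ 0.9823  0.1876  0.0001 -0.0002]
[ 0.5333 -0.1681  0.4366] [[ 0.3686 -0.9296  0.0001]
 [-0.8853 -0.351   0.3049]
 [-0.2833 -0.1125 -0.9524]]
```

View pics/w1.png

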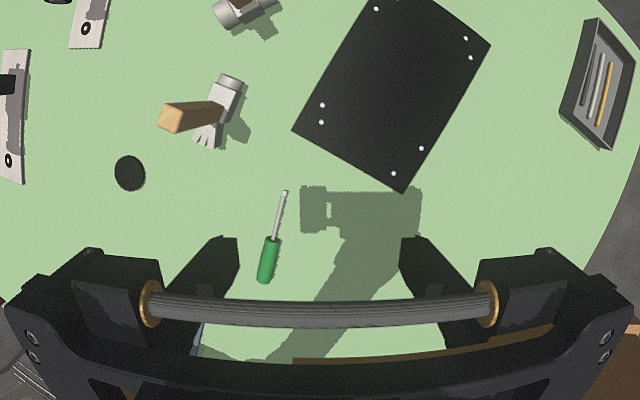

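The wrist view shows the wanted hammer's handle top at (172,118). Its round end at (230,82) faces world +x and its tapered end is at (207,137). I'll refine the hammer's yaw and position.

```bash
python3 - <<'E'
from h import *
np.set_printoptions(precision=4,suppress=True)
cc=lambda u,v:(240+u/5,110+v/5)
C=[world('top0',*cc(u,v),.17) for u,v in((588,390),(626,392),(622,430),(583,428))]
print(np.array(C),np.mean(C,0))
d=C[0]+C[1]-C[2]-C[3];print('yaw x',np.degrees(np.arctan2(d[1],d[0])))
d=C[0]+C[3]-C[2]-C[1];print('yaw y',np.degrees(np.arctan2(d[1],d[0]))-90)
print('wrist handle',world('w1',173,118,.17), 'round end',world('w1',231,80,.03),'wedge',world('w1',205,140,.03))
P=cloud('top0')[180:222,340:375].reshape(-1,3)
for z0,z1 in((.005,.045),(.01,.045),(.03,.042)):
    h=P[(P[:,2]>z0)&(P[:,2]<z1)];print(cv2.minAreaRect((h[:,:2]*1000).astype(np.float32)))
print('disc w', world('w1',86,28,.008))
E
```

```text
[[ 0.4802 -0.0348  0.17  ]
 [ 0.4796 -0.0557  0.17  ]
 [ 0.4582 -0.0536  0.17  ]
 [ 0.4588 -0.0322  0.17  ]] [ 0.4692 -0.0441  0.17  ]
yaw x -6.173910591494241
yaw y -1.6846610884921631
wrist handle [ 0.4743 -0.0477  0.17  ] round end [ 0.5185 -0.0498  0.03  ] wedge [ 0.4294 -0.0412  0.03  ]
((482.1276550292969, -43.94331741333008), (131.10372924804688, 95.93335723876953), 3.8139798641204834)
((471.60003662109375, -42.41326904296875), (35.989952087402344, 99.86868286132812), 85.74512481689453)
((470.4474792480469, -42.72504806518555), (35.296173095703125, 98.11107635498047), 87.32182312011719)
disc w [0.5358 0.2507 0.008 ]
```

>>> {"method": "arm_command", "body": {
  "series": [
    [[0.05,0.6,0],[0,0,-0.28],0],
    [[0.06,0.9,0],[0,0,-0.28],0],
    [[0.06,0.9,0],[0,0,-0.28],0],
    [[0.06,0.9,0],[0,0,0],0],
    [[0.06,0.9,-0.4],[0,0,-0.015],0],
    [[0.06,0.9,-0.4],[0,0,0],0],
    [[0.06,0.8,-0.4],[0,0,0],0],
    [[0.06,0.32,-0.4],[0,0,0],0],
    [[0,0,0],[0,0,0],0],
    [[0,0,0],[0,0,0],0]
  ]
}}

```text
time: 3.15
tcp_pos: [0.4702, -0.0462, 0.2507]
tcp_rot: [0.999, -0.038, -0.0, 0.0]
force: [-0.2, -0.1, 1.2]
opening: 1.003
finger_force: 0.0
```

```bash
python3 - <<'E'
from h import *
np.set_printoptions(precision=4,suppress=True)
o=arm.observe(); print(o['q'],o['tcp_pos'],o['tcp_rot'],np.degrees(2*np.arctan2(o['tcp_rot'][1],o['tcp_rot'][0])))
shot('wrist','w2')
E
```

```text
[ 0.2426  0.2339 -0.2768  1.9667  0.0787  0.9515 -1.7193] [ 0.4702 -0.0462  0.2507] [ 0.9993 -0.0378 -0.0002  0.0004] -4.333171130151339
```

View pics/w2.png

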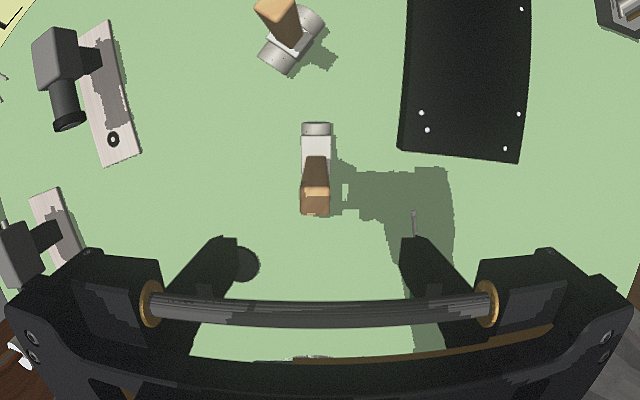

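The wrist view shows the handle centred between the fingers at column 315, with its edges parallel to them. I'll descend and grip.

>>> {"method": "arm_command", "body": {
  "series": [
    [[0.04,0.12,-0.5],[0,0,0],0],
    [[0,0,-0.9],[0,0,0],0],
    [[0,0,-0.9],[0,0,0],0],
    [[0,0,-0.9],[0,0,0],0],
    [[0,0,-0.9],[0,0,0],0],
    [[0,0,-0.8],[0,0,0],0],
    [[0,0,-0.45],[0,0,0],0],
    [[0,0,0],[0,0,0],0],
    [[0,0,0],[0,0,0],0]
  ]
}}

```text
time: 4.1
tcp_pos: [0.4717, -0.0418, 0.1173]
tcp_rot: [0.999, -0.037, 0.0, 0.0]
force: [-0.3, 0.5, 0.8]
opening: 1.0
finger_force: 0.0
```

>>> {"method": "arm_command", "body": {
  "series": [
    [[0,0,0],[0,0,0],1],
    [[0,0,0],[0,0,0],1],
    [[0,0,0],[0,0,0],1],
    [[0,0,0],[0,0,0],1],
    [[0,0,0],[0,0,0],1],
    [[0,0,0],[0,0,0],1],
    [[0,0,0],[0,0,0],1],
    [[0,0,0],[0,0,0],1],
    [[0,0,0],[0,0,0],1],
    [[0,0,0],[0,0,0],1]
  ]
}}

```text
time: 5.1
tcp_pos: [0.4712, -0.0417, 0.1169]
tcp_rot: [0.999, -0.037, -0.0, 0.0]
force: [-0.3, -0.6, -0.7]
opening: 0.272
finger_force: 30.0
```

>>> {"method": "arm_command", "body": {
  "series": [
    [[0,0,0.3],[0,0,0],1],
    [[0,0,0.6],[0,0,0],1],
    [[0,0,0.8],[0,0,0],1],
    [[-0.1,0.3,0.8],[0,0,0],1],
    [[-0.15,0.6,0.4],[0,0,0],1],
    [[-0.15,0.8,0],[0,0,0.1],1],
    [[-0.15,0.8,0],[0,0,0.1],1],
    [[-0.15,0.8,0],[0,0,0.1],1],
    [[-0.15,0.8,0],[0,0,0.1],1],
    [[-0.15,0.8,0],[0,0,0.05],1],
    [[0,0.6,0],[0,0,0],1],
    [[0,0.4,0],[0,0,0],1]
  ]
}}

```text
time: 6.3
tcp_pos: [0.4456, 0.1082, 0.189]
tcp_rot: [0.997, 0.083, -0.0, -0.0]
force: [-0.2, -0.1, -4.5]
opening: 0.266
finger_force: 30.0
```

>>> {"method": "arm_command", "body": {
  "series": [
    [[0,0.2,0],[0,0,0],1],
    [[0,0,0],[0,0,0],1],
    [[0,0,0],[0,0,0],1],
    [[0,0,0],[0,0,0],1]
  ]
}}

```text
time: 6.7
tcp_pos: [0.4464, 0.11, 0.1894]
tcp_rot: [0.997, 0.08, -0.0, 0.0]
force: [-0.3, -0.1, -4.5]
opening: 0.271
finger_force: 30.0
```

```bash
python3 - <<'E'
from h import *
np.set_printoptions(precision=4,suppress=True)
o=arm.observe(); print(o['q'],o['tcp_pos'],o['tcp_rot'],np.degrees(2*np.arctan2(o['tcp_rot'][1],o['tcp_rot'][0])),o['force'])
shot('wrist','w3')
im=cv2.imread('pics/w3.png')
cv2.imwrite('pics/w3c.png',cv2.resize(im[0:260,140:500],(800,578),interpolation=cv2.INTER_CUBIC))
E
```

```text
[-0.0068  0.3124 -0.3904  2.0514  0.1632  0.807  -1.9037] [0.4464 0.11   0.1894] [ 0.9968  0.0802 -0.0001  0.0002] 9.203596900107218 [-0.332  -0.0629 -4.4831]
```

View pics/w3c.png

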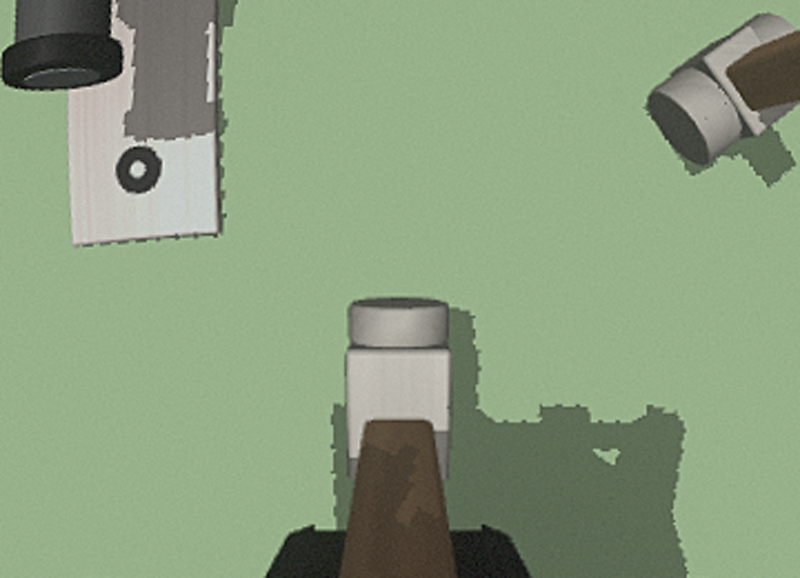

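Held hammer: round face centred near crop (398,303) and square in view. The plate's front corners are at (73,244) and (217,233), and the disc is at (138,169).

```bash
python3 - <<'E'
from h import *
np.set_printoptions(precision=4,suppress=True)
k=360/800; cc=lambda u,v:(140+u*k,v*k)
d=world('w3',*cc(138,169),.008);a=world('w3',*cc(73,244),.008);b=world('w3',*cc(217,233),.008);t=world('w3',*cc(218,40),.008);l=world('w3',*cc(69,100),.008)
print('disc',d,'corners',a,b,'w',np.linalg.norm(a-b))
n=a-b;print('phi front',np.degrees(np.arctan2(n[1],n[0]))-90,'mid->disc',np.degrees(np.arctan2(*(d-(a+b)/2)[[1,0]])),np.linalg.norm(d-(a+b)/2))
for p,q in((t,b),(l,a)):print('side',np.degrees(np.arctan2(*(p-q)[[1,0]])))
# head top block edges z=.072+.036, face end top centre
for z in(.108,):print('block front corners',world('w3',*cc(347,349),z),world('w3',*cc(450,349),z))
print('face top',world('w3',*cc(398,299),.072+.034))
print('lens lower mid',world('w3',*cc(62,75),.07))
E
```

```text
disc [0.5354 0.2528 0.008 ] corners [0.4952 0.2844 0.008 ] [0.5079 0.208  0.008 ] w 0.0775175841859199
phi front 9.37762906708744 mid->disc 11.064566299346497 0.034529835748954435
side 8.6224595644314
side 9.595943328690854
block front corners [0.4803 0.1332 0.108 ] [0.4858 0.0991 0.108 ]
face top [0.4994 0.119  0.106 ]
lens lower mid [0.5714 0.2694 0.07  ]
```

>>> {"method": "arm_command", "body": {
  "series": [
    [[0.1,0.3,0],[0,0,0.007],1],
    [[0.1,0.6,0],[0,0,0],1],
    [[0.1,0.8,0],[0,0,0],1],
    [[0.1,0.8,0],[0,0,0],1],
    [[0.1,0.8,0],[0,0,0],1],
    [[0.2,0.8,0],[0,0,0],1],
    [[0.3,0.7,0],[0,0,0],1],
    [[0.3,0.4,0],[0,0,0],1],
    [[0.2,0.16,0],[0,0,0],1],
    [[0.04,0,0],[0,0,0],1],
    [[0,0,0],[0,0,0],1],
    [[0,0,0],[0,0,0],1]
  ]
}}

```text
time: 7.95
tcp_pos: [0.4847, 0.2438, 0.1893]
tcp_rot: [0.997, 0.082, -0.0, 0.0]
force: [-0.2, -0.9, -4.5]
opening: 0.273
finger_force: 30.0
```

```bash
python3 - <<'E'
from h import *
np.set_printoptions(precision=4,suppress=True)
o=arm.observe(); print(o['time'],o['q'],o['tcp_pos'],np.degrees(2*np.arctan2(o['tcp_rot'][1],o['tcp_rot'][0])),o['force'],o['tcp_rot'])
shot('wrist','w4')
im=cv2.imread('pics/w4.png')
cv2.imwrite('pics/w4c.png',cv2.resize(im[0:240,160:480],(800,600),interpolation=cv2.INTER_CUBIC))
E
```

```text
7.95 [-0.2344  0.4492 -0.4027  1.8501  0.2218  0.8873 -2.149 ] [0.4847 0.2438 0.1893] 9.410712264767058 [-0.1741 -0.8754 -4.5119] [ 0.9966  0.082  -0.0003  0.0004]
```

View pics/w4c.png

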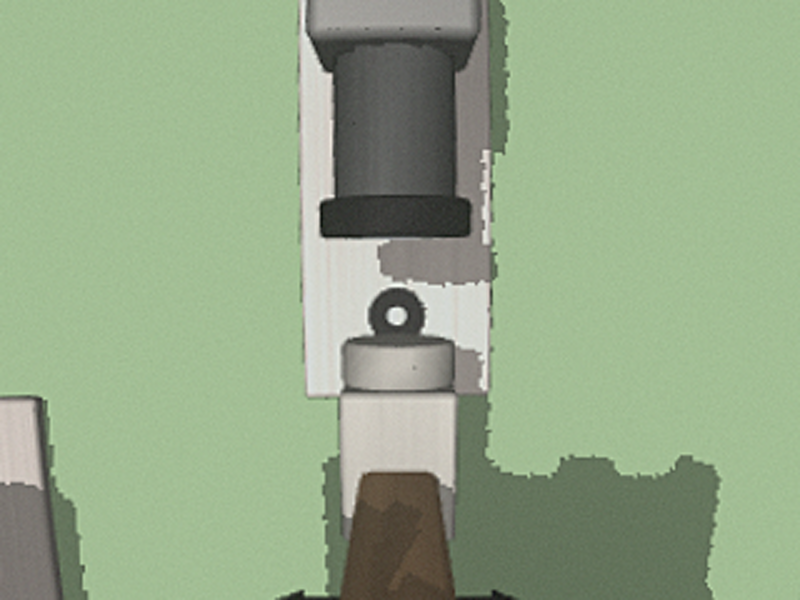

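The round face, disc and lens line up at columns 398, 397 and 395. Next I'll check the distance along the lens axis.

```bash
python3 - <<'E'
from h import *
np.set_printoptions(precision=4,suppress=True)
k=.4; cc=lambda u,v:(160+u*k,v*k)
d=world('w4',*cc(397,316),.008);f=world('w4',*cc(398,341),.108);l=world('w4',*cc(395,236),.09)
b=world('w4',*cc(398,392),.108); lt=world('w4',*cc(395,202),.113)
u=np.array([np.cos(np.radians(9.4)),np.sin(np.radians(9.4))])
n=np.array([-u[1],u[0]])
o=arm.observe()['tcp_pos'][:2]
for nm,p in dict(disc=d,face=f,block=b,lens=l,lt=lt).items():print(nm,p,(p[:2]-o)@u,(p[:2]-o)@n)
E
```

```text
disc [0.5352 0.2526 0.008 ] 0.0512978577173978 0.0002360386561646305
face [0.5366 0.2527 0.108 ] 0.052662818767205306 9.934230250537544e-05
block [0.5215 0.2502 0.108 ] 0.03735015956307416 8.866739901747765e-05
lens [0.5672 0.2587 0.09  ] 0.08386251608396522 0.0009988185707160702
lt [0.5765 0.2602 0.113 ] 0.09326316368758926 0.0009778853681894264
```

The face is within about 2 mm of the disc in every direction, so I'll hold still, then turn half round in place.

>>> {"method": "arm_command", "body": {
  "series": [
    [[0,0,0],[0,0,0],1],
    [[0,0,0],[0,0,0],1],
    [[0,0,0],[0,0,0],1],
    [[0,0,0],[0,0,0],1],
    [[0,0,0],[0,0,0],1],
    [[0,0,0],[0,0,0],1],
    [[0,0,0],[0,0,0],1],
    [[0,0,0],[0,0,0],1],
    [[0,0,0],[0,0,0],1],
    [[0,0,0],[0,0,0],1],
    [[0,0,0],[0,0,0],1],
    [[0,0,0],[0,0,0],1]
  ]
}}

```text
time: 9.2
tcp_pos: [0.4848, 0.2449, 0.1895]
tcp_rot: [0.997, 0.083, -0.0, -0.0]
force: [0.3, -0.2, -6.1]
opening: 0.267
finger_force: 30.0
```

>>> {"method": "arm_command", "body": {
  "series": [
    [[0,0,0],[0,0,0],1],
    [[0,0,0],[0,0,0],1],
    [[0,0,0],[0,0,0.1],1],
    [[0,0,0],[0,0,0.2],1],
    [[0,0,0],[0,0,0.25],1],
    [[0,0,0],[0,0,0.25],1],
    [[0,0,0],[0,0,0.25],1],
    [[0,0,0],[0,0,0.25],1],
    [[0,0,0],[0,0,0.25],1],
    [[0,0,0],[0,0,0.25],1],
    [[0,0,0],[0,0,0.25],1],
    [[0,0,0],[0,0,0.25],1]
  ]
}}

```text
time: 10.4
tcp_pos: [0.485, 0.2447, 0.1895]
tcp_rot: [0.773, 0.635, -0.0, 0.0]
force: [0.5, 0.4, -4.9]
opening: 0.267
finger_force: 30.0
```

>>> {"method": "arm_command", "body": {
  "series": [
    [[0,0,0],[0,0,0.25],1],
    [[0,0,0],[0,0,0.25],1],
    [[0,0,0],[0,0,0.25],1],
    [[0,0,0],[0,0,0.25],1],
    [[0,0,0],[0,0,0.25],1],
    [[0,0,0],[0,0,0.25],1],
    [[0,0,0],[0,0,0.25],1],
    [[0,0,0],[0,0,0.25],1],
    [[0,0,0],[0,0,0.25],1],
    [[0,0,0],[0,0,0.25],1],
    [[0,0,0],[0,0,0.25],1],
    [[0,0,0],[0,0,0.25],1]
  ]
}}

```text
time: 11.6
tcp_pos: [0.4852, 0.2445, 0.1894]
tcp_rot: [0.098, 0.995, -0.0, 0.0]
force: [1.2, -0.2, -5.0]
opening: 0.267
finger_force: 30.0
```

>>> {"method": "arm_command", "body": {
  "series": [
    [[0,0,0],[0,0,0.25],1],
    [[0,0,0],[0,0,0.25],1],
    [[0,0,0],[0,0,0.15],1],
    [[0,0,0],[0,0,0.05],1],
    [[0,0,0],[0,0,0],1],
    [[0,0,0],[0,0,0],1],
    [[0,0,0],[0,0,0],1]
  ]
}}

```text
time: 12.3
tcp_pos: [0.4849, 0.2448, 0.1895]
tcp_rot: [-0.082, 0.997, -0.0, 0.0]
force: [0.6, 0.3, -4.3]
opening: 0.27
finger_force: 30.0
```

```bash
python3 - <<'E'
from h import *
np.set_printoptions(precision=4,suppress=True)
o=arm.observe(); print(o['time'],o['q'],o['tcp_pos'],np.degrees(2*np.arctan2(o['tcp_rot'][1],o['tcp_rot'][0])),o['force'],o['tcp_rot'])
shot('top','t5'); shot('side','s5')
a=cv2.imread('pics/t5.png')[100:220,220:330]; b=cv2.imread('pics/s5.png')[170:260,180:290]
cv2.imwrite('pics/c5.png',np.hstack([cv2.resize(a,(400,436),interpolation=cv2.INTER_CUBIC),cv2.resize(b,(400,436),interpolation=cv2.INTER_CUBIC)]))
E
```

```text
12.3 [ 0.2397  0.6891 -1.1081  1.8237  0.6999  1.084   0.6025] [0.4849 0.2448 0.1895] 189.4102723041998 [ 0.5777  0.2659 -4.2664] [-0.082   0.9966 -0.0001  0.0001]
```

View pics/c5.png

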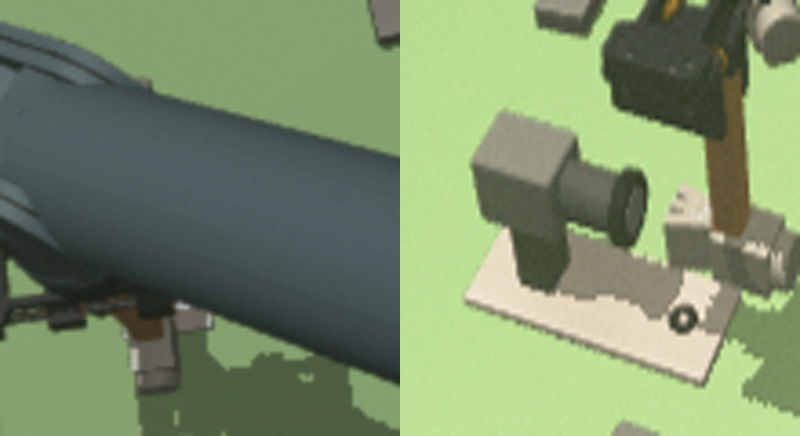

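The side view shows the wedge end facing the lens over the disc, with the handle upright. I'll nudge it 1.5 mm closer and hold, then leave.

>>> {"method": "arm_command", "body": {
  "series": [
    [[0.06,0.0,0],[0,0,0],1],
    [[0,0,0],[0,0,0],1],
    [[0,0,0],[0,0,0],1],
    [[0,0,0],[0,0,0],1],
    [[0,0,0],[0,0,0],1],
    [[0,0,0],[0,0,0],1],
    [[0,0,0],[0,0,0],1],
    [[0,0,0],[0,0,0],1],
    [[0,0,0],[0,0,0],1],
    [[0,0,0],[0,0,0],1],
    [[0,0,0],[0,0,0],1],
    [[0,0,0],[0,0,0],1]
  ]
}}

```text
time: 13.6
tcp_pos: [0.4863, 0.2449, 0.1895]
tcp_rot: [-0.083, 0.997, 0.0, 0.0]
force: [0.6, -1.1, -3.3]
opening: 0.27
finger_force: 30.0
```

>>> {"method": "arm_command", "body": {
  "series": [
    [[0,0,0],[0,0,0],1],
    [[0,0,0],[0,0,0],1],
    [[0,0,0],[0,0,0],1],
    [[0,0,0],[0,0,0],1],
    [[-0.2,-0.1,0],[0,0,0],1],
    [[-0.4,-0.4,0],[0,0,0],1],
    [[-0.5,-0.7,0],[0,0,0],1],
    [[-0.5,-0.8,0.1],[0,0,0],1],
    [[-0.2,-0.8,0.1],[0,0,0],1],
    [[0,-0.8,0.1],[0,0,0],1],
    [[0,-0.8,0.1],[0,0,0],1],
    [[0,-0.8,0.1],[0,0,0],1]
  ]
}}

```text
time: 14.8
tcp_pos: [0.4408, 0.114, 0.2021]
tcp_rot: [-0.083, 0.997, -0.0, 0.0]
force: [0.6, 0.5, -4.5]
opening: 0.269
finger_force: 30.0
```

```bash
python3 - <<'E'
from h import *
np.set_printoptions(precision=4,suppress=True)
o=arm.observe(); print(o['time'],o['q'],o['qvel'],o['tcp_pos'],np.degrees(2*np.arctan2(o['tcp_rot'][1],o['tcp_rot'][0])),o['force'],o['tcp_rot'])
E
```

```text
14.8 [ 0.5989  0.5401 -1.2026  2.0223  0.6074  0.9997  0.828 ] [ 0.5303 -0.1431 -0.0619  0.098  -0.1284 -0.0395  0.493 ] [0.4408 0.114  0.2021] 189.49795275599232 [ 0.5543  0.5083 -4.5028] [-0.0828  0.9966 -0.0002  0.    ]
```

Joint 3 is getting near its limit, so I'll turn back while moving across in front of the club.

>>> {"method": "arm_command", "body": {
  "series": [
    [[0,-0.5,0],[0,0,-0.1],1],
    [[0,-0.3,0],[0,0,-0.2],1],
    [[0,-0.3,0],[0,0,-0.25],1],
    [[0,-0.3,0],[0,0,-0.25],1],
    [[0,-0.3,0],[0,0,-0.25],1],
    [[0,-0.3,0],[0,0,-0.25],1],
    [[0,-0.3,0],[0,0,-0.25],1],
    [[0,-0.3,0],[0,0,-0.25],1],
    [[0,-0.3,0],[0,0,-0.25],1],
    [[0,-0.3,0],[0,0,-0.25],1],
    [[0,-0.3,0],[0,0,-0.25],1],
    [[0,-0.3,0],[0,0,-0.25],1]
  ]
}}

```text
time: 16.0
tcp_pos: [0.441, 0.0202, 0.202]
tcp_rot: [0.608, 0.794, 0.0, 0.0]
force: [1.3, 0.0, -4.9]
opening: 0.269
finger_force: 30.0
```

>>> {"method": "arm_command", "body": {
  "series": [
    [[0,-0.5,0],[0,0,-0.25],1],
    [[0,-0.5,0],[0,0,-0.25],1],
    [[0,-0.5,0],[0,0,-0.25],1],
    [[0,-0.5,0],[0,0,-0.25],1],
    [[0,-0.5,0],[0,0,-0.25],1],
    [[0,-0.5,0],[0,0,-0.25],1],
    [[0,-0.5,0],[0,0,-0.25],1],
    [[0,-0.5,0],[0,0,-0.25],1],
    [[0,-0.5,0],[0,0,-0.25],1],
    [[0,-0.5,0],[0,0,-0.25],1],
    [[0,-0.5,0],[0,0,-0.25],1],
    [[0,-0.5,0],[0,0,-0.2],1]
  ]
}}

```text
time: 17.2
tcp_pos: [0.4413, -0.1298, 0.2019]
tcp_rot: [0.99, 0.145, 0.0, -0.0]
force: [0.3, 0.1, -4.7]
opening: 0.265
finger_force: 30.0
```

```bash
python3 - <<'E'
from h import *
np.set_printoptions(precision=4,suppress=True)
o=arm.observe(); print(o['time'],o['q'],o['tcp_pos'],np.degrees(2*np.arctan2(o['tcp_rot'][1],o['tcp_rot'][0])),o['tcp_rot'])
E
```

```text
17.2 [ 0.6063  0.3057 -0.4886  2.0357  0.1897  0.8429 -1.2706] [ 0.4413 -0.1298  0.2019] 16.619354790456242 [ 0.9895  0.1445  0.0001 -0.0002]
```

>>> {"method": "arm_command", "body": {
  "series": [
    [[0.4,-0.5,0],[0,0,-0.2],1],
    [[0.65,-0.5,0],[0,0,-0.2],1],
    [[0.65,-0.5,0],[0,0,-0.2],1],
    [[0.65,-0.5,0],[0,0,-0.2],1],
    [[0.65,-0.5,0],[0,0,0],1],
    [[0.65,-0.5,0],[0,0,0],1],
    [[0.65,-0.5,0],[0,0,0],1],
    [[0.65,-0.5,0],[0,0,0],1],
    [[0.65,-0.5,-0.2],[0,0,0],1],
    [[0.4,-0.4,-0.4],[0,0,0],1],
    [[0.2,-0.1,-0.4],[0,0,0],1],
    [[0,0,-0.3],[0,0,0],1]
  ]
}}

```text
time: 18.4
tcp_pos: [0.5962, -0.2543, 0.168]
tcp_rot: [0.998, -0.062, -0.001, -0.001]
force: [-0.0, 0.1, -5.0]
opening: 0.274
finger_force: 30.0
```

>>> {"method": "arm_command", "body": {
  "series": [
    [[0,0,-0.3],[0,0,0],1],
    [[0,0,-0.2],[0,0,0],1],
    [[0,0,-0.1],[0,0,0],1],
    [[0,0,0],[0,0,0],1],
    [[0,0,0],[0,0,0],1]
  ]
}}

```text
time: 18.9
tcp_pos: [0.5965, -0.2551, 0.1549]
tcp_rot: [0.998, -0.061, 0.0, 0.0]
force: [0.4, -0.9, -4.5]
opening: 0.264
finger_force: 30.0
```

```bash
python3 - <<'E'
from h import *
np.set_printoptions(precision=4,suppress=True)
o=arm.observe(); print(o['time'],o['q'],o['tcp_pos'],np.degrees(2*np.arctan2(o['tcp_rot'][1],o['tcp_rot'][0])),o['tcp_rot'],o['force'])
shot('side','s6')
cv2.imwrite('pics/s6c.png',cv2.resize(cv2.imread('pics/s6.png')[70:220,240:440],(800,600),interpolation=cv2.INTER_CUBIC))
E
```

```text
18.9 [ 0.551   0.6483 -0.3166  1.593   0.2355  0.9374 -1.5387] [ 0.5965 -0.2551  0.1549] -7.020559987397961 [ 0.9981 -0.0612  0.0003  0.0001] [ 0.3531 -0.9398 -4.4913]
```

View pics/s6c.png

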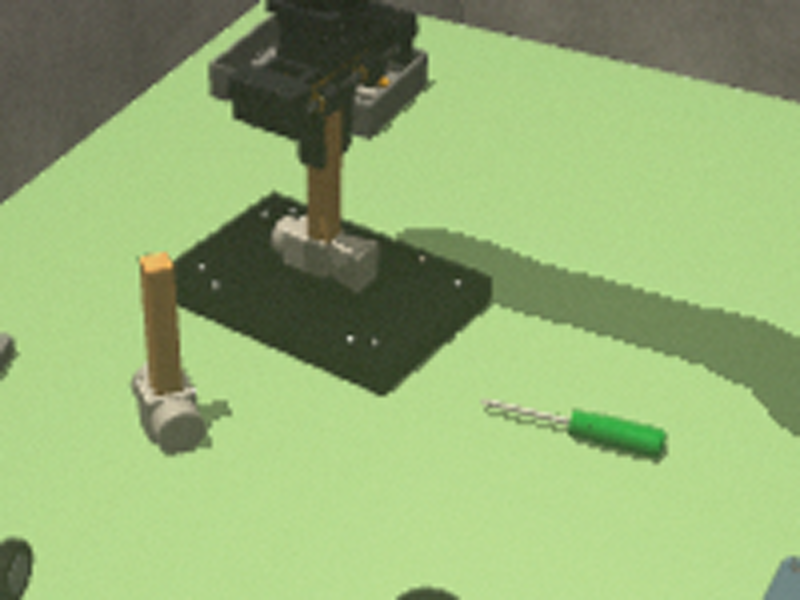

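The hammer is upright over the middle of the board, about 8 mm above it, and the club still stands at (165,400). I'll lower it gently until it touches.

>>> {"method": "arm_command", "body": {
  "series": [
    [[0,0,-0.08],[0,0,0],1],
    [[0,0,-0.06],[0,0,0],1],
    [[0,0,-0.06],[0,0,0],1],
    [[0,0,-0.04],[0,0,0],1],
    [[0,0,-0.04],[0,0,0],1],
    [[0,0,0],[0,0,0],1],
    [[0,0,0],[0,0,0],1]
  ]
}}

```text
time: 19.65
tcp_pos: [0.5964, -0.2551, 0.1475]
tcp_rot: [0.998, -0.061, -0.0, -0.0]
force: [-0.1, -0.4, -4.6]
opening: 0.271
finger_force: 30.0
```

>>> {"method": "arm_command", "body": {
  "series": [
    [[0,0,-0.03],[0,0,0],1],
    [[0,0,0],[0,0,0],1],
    [[0,0,0],[0,0,0],1]
  ]
}}

```text
time: 19.95
tcp_pos: [0.5966, -0.2552, 0.147]
tcp_rot: [0.998, -0.061, 0.0, 0.0]
force: [-0.3, 0.4, -2.6]
opening: 0.27
finger_force: 30.0
```

>>> {"method": "arm_command", "body": {
  "series": [
    [[0,0,-0.03],[0,0,0],1],
    [[0,0,0],[0,0,0],1],
    [[0,0,0],[0,0,0],1]
  ]
}}

```text
time: 20.25
tcp_pos: [0.5967, -0.2553, 0.1469]
tcp_rot: [0.998, -0.061, 0.0, 0.0]
force: [-3.6, 0.4, 6.1]
opening: 0.27
finger_force: 30.0
```

Contact is firm (6 N), so I'll open and wait, then rise straight up.

>>> {"method": "arm_command", "body": {
  "series": [
    [[0,0,0],[0,0,0],0.6],
    [[0,0,0],[0,0,0],0.4],
    [[0,0,0],[0,0,0],0.2],
    [[0,0,0],[0,0,0],0],
    [[0,0,0],[0,0,0],0],
    [[0,0,0],[0,0,0],0],
    [[0,0,0],[0,0,0],0],
    [[0,0,0],[0,0,0],0],
    [[0,0,0],[0,0,0],0],
    [[0,0,0],[0,0,0],0]
  ]
}}

```text
time: 21.25
tcp_pos: [0.5964, -0.2551, 0.146]
tcp_rot: [0.998, -0.061, -0.0, -0.0]
force: [0.5, 0.2, 0.5]
opening: 1.003
finger_force: 0.0
```

>>> {"method": "arm_command", "body": {
  "series": [
    [[0,0,0.3],[0,0,0],0],
    [[0,0,0.6],[0,0,0],0],
    [[0,0,0.8],[0,0,0],0],
    [[0,0,0.8],[0,0,0],0],
    [[0,0,0.8],[0,0,0],0],
    [[0,0,0.8],[0,0,0],0],
    [[0,0,0.5],[0,0,0],0],
    [[0,0,0],[0,0,0],0],
    [[0,0,0],[0,0,0],0],
    [[0,0,0],[0,0,0],0]
  ]
}}

```text
time: 22.25
tcp_pos: [0.5957, -0.255, 0.2599]
tcp_rot: [0.998, -0.061, -0.001, -0.0]
force: [-0.5, -0.9, 0.4]
opening: 1.0
finger_force: 0.0
```

```bash
python3 - <<'E'
from h import *
shot('side','s7')
cv2.imwrite('pics/s7c.png',cv2.resize(cv2.imread('pics/s7.png')[50:220,240:440],(700,595),interpolation=cv2.INTER_CUBIC))
print(arm.observe()['tcp_pos'])
E
```

```text
[ 0.59570601 -0.25493829  0.25975875]
```

View pics/s7c.png

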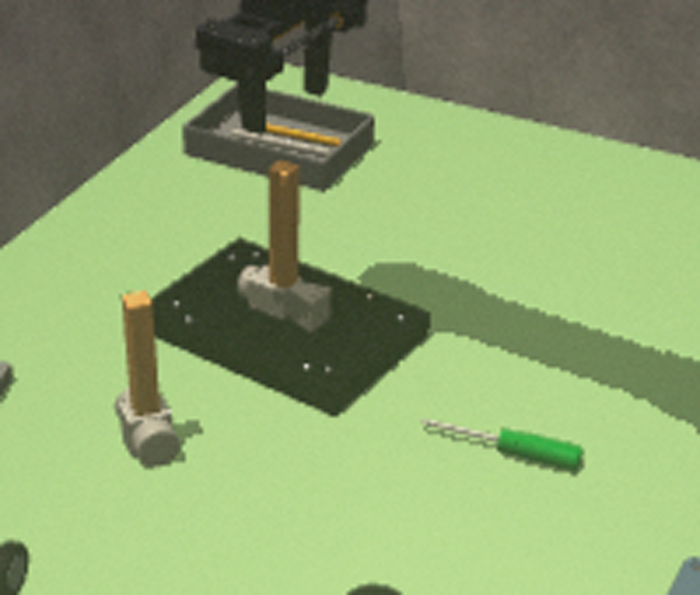

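The hammer stands upright on the board at (285,295), the club is untouched at (145,430), and the gripper is clear.

```bash
python3 -c "
from rig import job
print(job.hand_in())"
```

```text
the job is handed in; nothing more can be done
None
```

I showed the hammer's flat face and then its wedge end to the smaller inspection camera, stood it handle up on the black board, left the club untouched, and handed the job in at about 22 s; no verdict came back.

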